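# Connect and balance the relay test set

## Task

Push each of the two sliding links on the small grey blocks away from you to try it through its travel: leave the one that runs freely fully closed, and pull the one that jams part-way all the way back open. Then balance the test set on its sloping panel: turn the inner knob clockwise until its pointer lines up with the outer knob's pointer, without turning the outer knob. Leave everything else on the bench where it is.

Things in the scene. Friction and masses are not known exactly. Their poses are not given: they have to be found in the camera images.
- tester: Relay test set: fixed grey sloping-front instrument, 230 mm deep, 282 wide, 190 tall at the back. Origin: on the bench, 100 mm behind its front foot, midway across; x from its front to its back, z up. The panel starts 50 mm up at the front and rises to the back; its normal leans 35 degrees from vertical towards the front. Two concentric knobs at its middle turn about that normal.
- fine (a joint): Angle of the inner (upper, small) knob, rad: 0 when its pointer points straight up the slope, growing clockwise as seen facing the panel. Range -2.2 to 2.2. Stays where left; needs about 0.035 N m.
- coarse (a joint): Angle of the outer (lower, large) knob, same axis, zero and direction as joint fine. It must stay as found; about 0.03 N m turns it. The outer knob is a fluted black disc 52 mm across and 16 mm tall, with a small pointer nib on its rim.
- inner_grip (a point): Grip point on the inner knob's axis, 7 mm below its top. z: along the axis, out of the panel; x: the way its pointer points. The inner knob is a bare metal bar 11 mm thick (y), 26 mm long (x) plus a pointed nose to 20 mm from the axis, 28 mm tall; it starts 3 mm above the outer knob's top, which lies 24 mm below this point. Black line on its top, on the pointer's side.
- inner_tip (a point): Tip of the inner knob's pointer, 20 mm from the axis, at the height of inner_grip; same axes.
- outer_tip (a point): Tip of the outer knob's pointer, a small nib on its rim with a white line, 34 mm from the axis and 9 mm below the outer knob's top. z: the knob's axis, out of the panel; x: the way the pointer points.
- link_a (a joint): How far sliding link a has been pushed, m: 0 open (as found, towards the robot, against its end stop), 0.050 fully closed. One of the two links jams hard after about 20 mm; they look alike and only trying tells. Sliding takes about 1.5 N; a link stays where it is left.
- link_a_grip (a point): Middle of the black grip tab of sliding link a, 64 mm above the bench. x: the direction in which it closes (roughly away from the robot); z up. Tab: 14 mm along x, 24 along y, top 17 mm above this point, foot 23 mm below it on a steel carriage 28 x 34 mm. It rides on a fixed grey block 150 mm long (x), 56 wide, whose end pieces reach 40 mm above the bench.
- link_b (a joint): How far sliding link b has been pushed, m: 0 open (as found, towards the robot, against its end stop), 0.050 fully closed. One of the two links jams hard after about 20 mm; they look alike and only trying tells. Sliding takes about 1.5 N; a link stays where it is left.
- link_b_grip (a point): Middle of the black grip tab of sliding link b, 64 mm above the bench. x: the direction in which it closes (roughly away from the robot); z up. Tab: 14 mm along x, 24 along y, top 17 mm above this point, foot 23 mm below it on a steel carriage 28 x 34 mm. It rides on a fixed grey block 150 mm long (x), 56 wide, whose end pieces reach 40 mm above the bench.
- relay_1: Bystander, to be left alone: relay under a clear cover, 75 x 65 x 91 mm tall, beyond the blocks. Origin at its underside.
- relay_2: Bystander, to be left alone: second such relay, left of the test set. Origin at its underside.
- screwdriver: Bystander, to be left alone: screwdriver lying to the right of the blocks.
- bobbin: Bystander, to be left alone: coil bobbin, copper between black flanges, 48 mm across, 40 mm tall. Origin at its underside.
- carton: Bystander, to be left alone: cardboard carton 70 x 110 x 50 mm tall. Origin at its underside.
- tray: Bystander, to be left alone: shallow blue tray 160 x 120 x 35 mm with small parts. Origin at its underside.
- mug: Bystander, to be left alone: white mug 90 mm tall. Origin at its underside.

How it is judged:
By the outcome, as a careful person would: the job done as asked, in the order asked, and still so for the second after the job is handed in, with the robot touching nothing.
It also fails if it takes over 72 s, if anything falls off the work surface, if the arm or the gripper's body presses on something with over 40 N, if the wrist force passes 120 N, or if a joint passes its speed limit or range.

## Robot

A 6-joint arm with a two-finger parallel gripper is mounted at the origin on the work surface. World frame = base frame: x ahead of the robot, y to its left, z up, the work surface at z = 0. Lengths are in m, angles in degrees, forces in N, time in s.
With the tool pointing down it reaches from about 0.375 to 0.975 m from the base axis. Payload 3.8 kg.
Tool frame: the origin (TCP) lies midway between the tips of the shut fingers; the grasp point (between the pads) lies 19 mm behind it (manip.tcp_to_grasp is the distance from the TCP to the grasp point, in m); z points along the fingers, y is the line along which they close (so a half turn about z gives the same grasp; the last joint's range is limited). The gripper opens to 85 mm and grips with 20 to 120 N. Pads are 22 mm wide; open, the fingers measure 114 mm over their backs; the gripper's body (76 mm by 85 mm) begins 54 mm behind the grasp point. The pads swing forward as they close: fully open they stand 13 mm farther back than shut.
Start: joints at [61.14, 15.12, 91.902, -0, 72.978, -2.114], TCP at [0.304, 0.603, 0.206] pointing down, gripper open.
Joint ranges: [-150.88, 150.88], [-54.13, 125.18], [17.81, 147.31], [-75.09, 255.09], [0, 152.58], [-146.25, 146.25]. Speed limits (degrees/s): [147.25, 147.25, 180, 180, 180, 180].

## Interface

Orientations are given as [roll, pitch, yaw] about the fixed x, y, z axes, in that order (R = Rz(yaw) Ry(pitch) Rx(roll)).
In Python, from workcell import manip gives the robot as it stands. Calls block until the motion is done:
- manip.reach(position, orientation): joint-space move of the TCP to a pose.
- manip.line_to(position, orientation=None, max_speed=0.15): straight line of the TCP; orientation=None keeps the orientation; max_speed is the mean speed in m/s.
- manip.goto_joints(angles): joint-space move.
- manip.set_gripper(opening): opening from 0.0 (shut) to 1.0 (fully open); the grip force is fixed at half the most; returns when the fingers have stopped.
- manip.hold(seconds).
- manip.solve_ik(position, orientation): joint angles nearest the present ones, or None.
- manip.read_state(): the state.
- manip.snapshot(name): name is "scene" or "top" or "wrist"; returns the picture (400x640x3 uint8, blue, green, red); there is no depth.
- manip.calibration(name): a dict with "mtx" (3x3 intrinsics, pixels), "k1" (the pictures are not rectified: a ray, as slopes to the right and down, at radius r is drawn at 1 + k1 r^2 times it, then the intrinsics apply), "pose" (4x4, takes a point from camera to world coordinates); the wrist camera has in their place "T_tool_cam" (4x4, takes a point from camera to tool coordinates, whose origin is the TCP and whose axes are the flange's). Camera axes: x right, y down, z forward; pixel columns grow to the right and rows downward; lengths in m; the calibration is good to about 2 mm. A picture is of the moment at which its call begins: read the wrist's pose just before it. calibration takes no time and is no camera call.
A pose or a line that the arm cannot do raises manip.IKError and nothing moves.
- manip.close_job(): hands the job in; it is judged then, once.
Trained networks look in the newest picture that a camera, given by its name, has taken for a name from the list of things; names that differ only in an ending like _2 or _b are one class to them, and where a whole thing is asked for, a point or a joint stands for the part that bears it (a point fixed in the world has none). Each returns a list of dicts, best first, with "confidence" (0 to 1); they miss things now and then, are a little off and sometimes report something else, mostly with a low value. They report only what shows in the picture. A call takes as long as a camera call.
- manip.spot_in(camera, thing): "extent" ([left, top, width, height] in pixels, round what is visible of it).
- manip.masks_of(camera, thing): "mask" (400x640 bool, what is visible of it) and "extent" ([left, top, width, height] in pixels, round what is visible of it).
The state is a dict: "t": time; "joints": joint angles; "joint_vel": joint speeds; "joint_torque": joint torques, N m; "eef_pos": TCP position; "ee_rot": TCP orientation; "wrist_force": force on the tool from outside, world axes, zero at the start; "torque": the same for the moment, N m; "grip_width": opening from 0.0 (shut) to 1.0 (fully open); "finger_force": force on a finger pad.
Only numpy, scipy, OpenCV 4.12 (cv2) and the standard library are available. Lean on these libraries where they do the work, as an engineer would, in place of code of your own. Each camera call takes 0.05 s, during which the arm holds its last target. There are 200 camera calls.

## Working session

There is one attempt and no reset: what is moved stays moved. The work goes in short steps, each a Python script; the robot and the scene stay as the last script left them, time stands still between calls to the robot, and variables do not carry over. Pictures are saved under pics/ and viewed, at most 10 in all, crops included, and the job is handed in when it is done.

```bash
mkdir -p pics; ls; cat > h.py <<'E'
import numpy as np, cv2
from workcell import manip
from scipy.spatial.transform import Rotation as R
def cam(name, st=None):
    c=manip.calibration(name)
    if 'pose' in c: return c, np.array(c['pose'])
    st=st or manip.read_state()
    T=np.eye(4); T[:3,:3]=R.from_euler('xyz',st['ee_rot'],degrees=True).as_matrix(); T[:3,3]=st['eef_pos']
    return c, T@np.array(c['T_tool_cam'])
def ray(name,uv,st=None):
    c,P=cam(name,st); K=np.array(c['mtx']); 
    d=np.linalg.solve(K,[uv[0],uv[1],1.]); r=np.hypot(d[0],d[1]); u=r
    for _ in range(20): u=r/(1+c['k1']*u*u)
    if r>0: d[:2]*=u/r
    return P[:3,3], P[:3,:3]@d
def on_z(name,uv,z,st=None):
    o,d=ray(name,uv,st); return o+d*(z-o[2])/d[2]
def proj(name,p,st=None):
    c,P=cam(name,st); q=P[:3,:3].T@(np.array(p)-P[:3,3]); x,y=q[:2]/q[2]; s=1+c['k1']*(x*x+y*y)
    return (np.array(c['mtx'])@[x*s,y*s,1])[:2]
E
cat > a.py <<'E'
from h import *
for n in ('scene','top'):
    im=manip.snapshot(n); cv2.imwrite(f'pics/{n}0.png',im)
    for t in ('tester','link_a_grip','inner_grip','outer_tip','coarse','relay_1','screwdriver','bobbin','carton','tray','mug'):
        for d in manip.spot_in(n,t)[:3]:
            e=d['extent']; c=(e[0]+e[2]/2,e[1]+e[3]/2)
            print(n,t,round(d['confidence'],2),np.round(e),np.round(on_z(n,c,.06),3)[:2])
print(manip.read_state())
print(cam('wrist')[0])
print(cam('top')[1][:3,3],cam('scene')[1][:3,3])
E
python3 a.py
```

```text
pics
scene tester 0.84 [292. 206. 106.  86.] [0.638 0.064]
scene link_a_grip 0.65 [246. 183.   9.  12.] [ 0.47  -0.304]
scene outer_tip 0.68 [346. 214.  16.   9.] [0.511 0.063]
scene outer_tip 0.6 [439. 194.  40.  46.] [0.415 0.38 ]
scene coarse 0.44 [341. 213.  20.   9.] [0.51  0.056]
scene coarse 0.4 [246. 233.  32.  39.] [ 0.716 -0.162]
scene relay_1 0.86 [466. 226.  28.  40.] [0.519 0.443]
scene relay_1 0.74 [247. 236.  32.  38.] [ 0.723 -0.158]
scene screwdriver 0.61 [197. 176.  26.  42.] [ 0.544 -0.417]
scene screwdriver 0.18 [346. 216.  18.   5.] [0.511 0.066]
scene carton 0.57 [188. 230.  44.  30.] [ 0.731 -0.319]
scene tray 0.81 [438. 197.  40.  42.] [0.42  0.379]
scene mug 0.76 [156. 196.  44.  36.] [ 0.643 -0.478]
top tester 0.96 [220. 133. 108. 101.] [0.606 0.07 ]
top tester 0.51 [398. 137.  40.  27.] [ 0.708 -0.333]
top link_a_grip 0.54 [270. 195.  11.   9.] [0.56  0.066]
top link_a_grip 0.41 [265. 182.  21.  22.] [0.58  0.066]
top inner_grip 0.45 [266. 193.  16.  12.] [0.561 0.072]
top inner_grip 0.2 [263. 182.  24.  19.] [0.582 0.067]
top outer_tip 0.68 [265. 183.  22.
[... 1205 characters left out ...]
.00495744, -0.00214948]), 'finger_force': 0.0, 'grip_width': 1.0021644656112592}
{'mtx': array([[327.17717507,   0.        , 314.19625321],
       [  0.        , 327.17717507, 199.02903111],
       [  0.        ,   0.        ,   1.        ]]), 'k1': -0.04577116128458203, 'T_tool_cam': array([[ 8.23877586e-04, -9.45404516e-01, -3.25898179e-01,
         8.47626675e-02],
       [ 9.99997764e-01,  1.44164481e-04,  2.10980618e-03,
         1.19688258e-03],
       [-1.94763735e-03, -3.25899189e-01,  9.45402520e-01,
        -1.68019154e-01],
       [ 0.00000000e+00,  0.00000000e+00,  0.00000000e+00,
         1.00000000e+00]])}
[ 0.38565095 -0.01486103  1.40148388] [1.37427496 0.1945371  0.94949678]
```

```bash
python3 -c "
import cv2
a=cv2.imread('pics/top0.png')[120:300,200:480]; cv2.imwrite('pics/topc.png',cv2.resize(a,None,fx=2.85,fy=2.85,interpolation=2))"
```

```text
(no output)
```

View pics/topc.png

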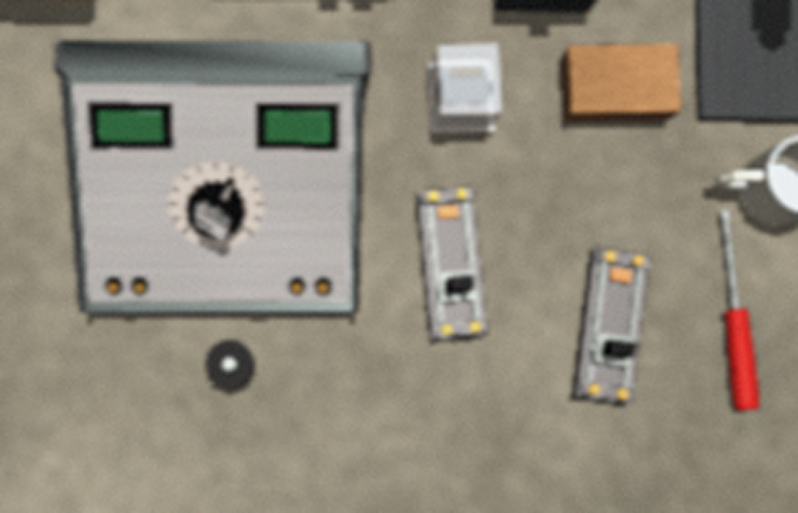

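```bash
cat > b.py <<'E'
from h import *
f=lambda p:(200+p[0]/2.85,120+p[1]/2.85)
for nm,fr,re,tab in (('L',(460,328),(447,194),(460,282)),('Rt',(608,391),(625,259),(618,346))):
    a=on_z('top',f(fr),.04);b=on_z('top',f(re),.04);t=on_z('top',f(tab),.078)
    print(nm,a.round(3),b.round(3),'tab',t.round(3),'yaw',np.degrees(np.arctan2((b-a)[1],(b-a)[0])))
k=on_z('top',f((214,205)),.14); print('knob',k)
s,c=np.sin(np.radians(35)),np.cos(np.radians(35)); n=np.array([-s,0,c]); u=np.array([c,0,s])
kp=np.array([.56,.066,.15])
manip.line_to([.304,.603,.36])
for sg in (1,-1):
  for ang in range(-90,91,30):
    X=sg*(R.from_rotvec(n*np.radians(ang)).apply(u)); M=np.c_[X,np.cross(-n,X),-n]; e=R.from_matrix(M).as_euler('xyz',degrees=True)
    q=manip.solve_ik(kp+n*.1,e); print(sg,ang,e.round(1),None if q is None else np.round(q))
for y in (90,-90,0,180):
    q=manip.solve_ik([.5,-.17,.15],[180,0,y]); print(y,None if q is None else np.round(q))
E
python3 b.py
```

```text
L [ 0.468 -0.175  0.04 ] [ 0.6   -0.161  0.04 ] tab [ 0.509 -0.17   0.078] yaw 5.759297867367432
Rt [ 0.409 -0.319  0.04 ] [ 0.539 -0.338  0.04 ] tab [ 0.451 -0.321  0.078] yaw -8.060193676285563
knob [0.56982531 0.0626659  0.14      ]
1 -90 [-145.    0.  -90.] None
1 -60 [-148.8  -16.7  -64.7] None
1 -30 [-160.7  -29.8  -35.2] [  8. -29. 135.  -7.  39. 132.]
1 0 [180. -35.   0.] [  8. -29. 135.  -7.  39. 102.]
1 30 [160.7 -29.8  35.2] [  8. -29. 135.  -7.  39.  72.]
1 60 [148.8 -16.7  64.7] [  8. -29. 135.  -7.  39.  42.]
1 90 [145.   0.  90.] [  8. -29. 135.  -7.  39.  12.]
-1 -90 [145.   0.  90.] [  8. -29. 135.  -7.  39.  12.]
-1 -60 [148.8  16.7 115.3] [  8. -29. 135.  -7.  39. -18.]
-1 -30 [160.7  29.8 144.8] [  8. -29. 135.  -7.  39. -48.]
-1 0 [180.  35. 180.] [  8. -29. 135.  -7.  39. -78.]
-1 30 [-160.7   29.8 -144.8] [   8.  -29.  135.   -7.   39. -108.]
-1 60 [-148.8   16.7 -115.3] [   8.  -29.  135.   -7.   39. -138.]
-1 90 [-145.    0.  -90.] None
90 [-21.   2. 113.   0.  65. -21.]
-90 None
0 [-21.   2. 113.  -0.  65.  69.]
180 [ -21.    2.  113.    0.   65. -111.]
```

```bash
cat > c.py <<'E'
from h import *
import pickle
s,c=np.sin(np.radians(35)),np.cos(np.radians(35)); n=np.array([-s,0,c])
S={}
def look(nm,things):
    st=manip.read_state(); im=manip.snapshot('wrist'); cv2.imwrite(f'pics/{nm}.png',im); S[nm]=st
    for t in things:
        for d in manip.masks_of('wrist',t)[:3]:
            m=d['mask']; r=cv2.minAreaRect(np.argwhere(m)[:,::-1].astype(np.float32)); print(nm,t,round(d['confidence'],2),np.round(d['extent']),np.round(r[0]),np.round(r[1]),round(r[2],1),m.sum())
manip.reach(np.array([.56,.066,.15])+n*.09,[180,-35,0]); look('knob',['inner_grip','inner_tip','outer_tip','coarse'])
manip.reach([.45,0,.32],[180,0,90]);
manip.reach([.509,-.17,.15],[180,0,95.8]); look('L',['link_a_grip'])
manip.reach([.451,-.321,.15],[180,0,82]); look('Rt',['link_a_grip'])
pickle.dump(S,open('S.pkl','wb')); print(S['Rt']['t'],manip.read_state()['wrist_force'])
a=[cv2.imread(f'pics/{k}.png') for k in ('L','Rt')]
cv2.imwrite('pics/LR.png',np.vstack([x[50:350] for x in a]))
E
python3 c.py
```

```text
knob inner_grip 0.98 [296. 185.  38.  37.] [314. 201.] [44. 23.] 31.0 829
knob inner_grip 0.71 [308. 314.  45.  55.] [326. 342.] [48. 43.] 90.0 1751
knob inner_tip 0.68 [296. 182.  40.  41.] [315. 201.] [44. 24.] 29.7 858
knob outer_tip 0.92 [287. 159.  62.  68.] [316. 193.] [60. 60.] 77.7 1919
knob coarse 0.66 [287. 158.  58.  67.] [316. 193.] [57. 61.] 69.8 1873
L link_a_grip 0.61 [226. 299.  36.  62.] [240. 331.] [27. 56.] 11.3 1229
Rt link_a_grip 0.91 [298. 168.  35.  50.] [314. 193.] [48. 31.] 90.0 1376
8.1083 [ 0.16349328 -0.50134443 -0.0989545 ]
```

View pics/knob.png

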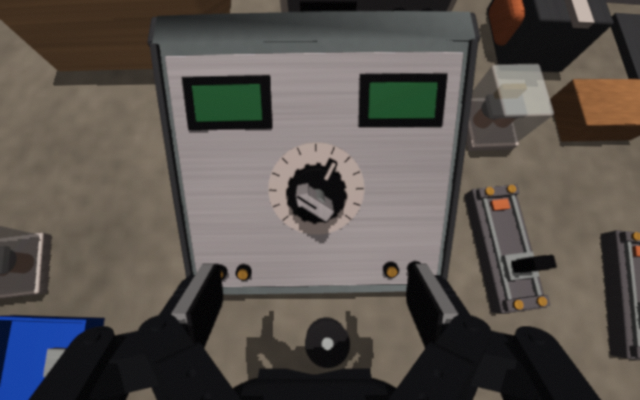

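View pics/LR.png

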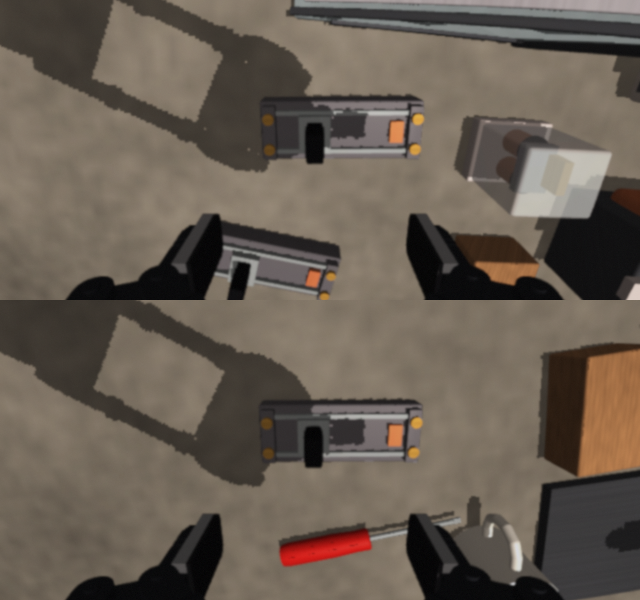

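```bash
cat > d.py <<'E'
from h import *
import pickle
S=pickle.load(open('S.pkl','rb'))
for k,f,r,t in (('L',(269,185),(417.5,184),(315,197)),('Rt',(267,188.5),(415.5,187.5),(314.5,201))):
    a=on_z('wrist',f,.04,S[k]);b=on_z('wrist',r,.04,S[k]);t=on_z('wrist',t,.081,S[k]);d=b-a
    L=np.linalg.norm(d[:2]);d/=L
    print(k,a.round(4),b.round(4),t.round(4),'yaw',np.degrees(np.arctan2(d[1],d[0])),'len',L,'along',(t-a)@d,'lat',np.cross(d[:2],(t-a)[:2]), 'foot',(a+d*((t-a)@d)).round(4))
st=S['knob']
# front/back edges of panel: knob circle / tester symmetric line
for nm,uv,z in (('fl',(197,292),.05),('fr',(441,290),.05),('bl',(166,56),.19),('br',(474,52),.19)):
    print(nm,on_z('wrist',uv,z,st).round(4))
E
python3 d.py
```

```text
L [ 0.4694 -0.1707  0.04  ] [ 0.601  -0.1563  0.04  ] [ 0.5097 -0.1641  0.081 ] yaw 6.240637509461306 len 0.13234598473897602 along 0.04076628945653964 lat 0.0022311474556493014 foot [ 0.51   -0.1663  0.04  ]
Rt [ 0.4099 -0.3149  0.04  ] [ 0.5414 -0.3324  0.04  ] [ 0.4521 -0.3183  0.081 ] yaw -7.560862238994457 len 0.13266136230860792 along 0.042276157974560385 lat 0.0022229253575628163 foot [ 0.4518 -0.3205  0.04  ]
fl [0.4829 0.1919 0.05  ]
fr [ 0.4853 -0.0699  0.05  ]
bl [0.6687 0.1886 0.19  ]
br [ 0.6734 -0.0658  0.19  ]d.py:7: DeprecationWarning: Arrays of 2-dimensional vectors are deprecated. Use arrays of 3-dimensional vectors instead. (deprecated in NumPy 2.0)
  print(k,a.round(4),b.round(4),t.round(4),'yaw',np.degrees(np.arctan2(d[1],d[0])),'len',L,'along',(t-a)@d,'lat',np.cross(d[:2],(t-a)[:2]), 'foot',(a+d*((t-a)@d)).round(4))
```

```bash
cat > link.py <<'E'
from h import *
def trial(p,yaw):
    """grip tab at p (x,y), push along yaw until stop; if jammed pull back open. returns travel"""
    d=np.array([np.cos(np.radians(yaw)),np.sin(np.radians(yaw)),0]); e=[180,0,yaw+90]
    P=np.array([*p,.050])
    manip.reach(P+[0,0,.1],e); manip.line_to(P,e)
    manip.set_gripper(0.0); st=manip.read_state(); print('grip',st['grip_width'],st['finger_force'],st['wrist_force'].round(1),st['eef_pos'].round(4))
    f0=st['wrist_force']@d
    def slide(frm,to,step,fmax):
        s=frm
        while abs(s-to)>1e-6:
            s+=np.sign(to-s)*min(step,abs(to-s)); manip.line_to(P+d*s,max_speed=.05)
            st=manip.read_state(); f=st['wrist_force']@d-f0; print(f'{s*1e3:.1f}:{(st["eef_pos"]-P)@d*1e3:.1f} {f:.1f}',end=' | ')
            if abs(f)>fmax: break
        print(); return s
    s=slide(0,.056,.003,9)
    jam=s<.04
    if jam: s=slide(s,-.004,.003,9)
    st=manip.read_state(); print('end',s,st['wrist_force'].round(1),st['grip_width'],st['t'])
    manip.line_to(P+d*((st['eef_pos']-P)@d))  # relax
    manip.set_gripper(0.5); 
    q=manip.read_state()['eef_pos']; manip.line_to(q+[0,0,.1])
    st=manip.read_state(); im=manip.snapshot('wrist'); print('jam',jam,st['t']); return im
E
python3 -c "
from link import *
cv2.imwrite('pics/Rt2.png',trial((.4519,-.320),-7.6))"
```

```text
grip 0.13259081698497208 58.76027762889862 [-0.7  0.1  3.5] [ 0.4521 -0.3201  0.0505]
3.0:3.5 -0.2 | 6.0:6.6 0.6 | 9.0:9.6 0.9 | 12.0:12.6 1.0 | 15.0:15.6 0.1 | 18.0:18.6 0.6 | 21.0:18.9 -6.7 | 24.0:19.0 -14.5 | 
21.0:18.9 -6.7 | 18.0:17.9 -0.3 | 15.0:15.4 0.3 | 12.0:12.3 1.1 | 9.0:9.1 1.0 | 6.0:6.0 1.4 | 3.0:2.8 0.5 | 0.0:-0.3 1.0 | -3.0:-1.4 7.1 | -4.0:-1.4 9.3 | 
end -0.004 [8.9 1.6 0.2] 0.1369795587703767 14.4333
jam True 15.8917
```

```bash
python3 -c "
from link import *
manip.line_to([.452,-.32,.2]); manip.set_gripper(1.0)
cv2.imwrite('pics/L2.png',trial((.510,-.1655),6.2))"
```

```text
grip 0.13547948871250465 58.7469881772995 [-1.5  0.8  3.8] [ 0.5102 -0.1655  0.0505]
3.0:3.6 0.7 | 6.0:6.6 0.8 | 9.0:9.6 1.2 | 12.0:12.6 1.5 | 15.0:15.6 0.9 | 18.0:18.5 0.8 | 21.0:21.6 1.4 | 24.0:24.6 1.5 | 27.0:27.5 1.1 | 30.0:30.6 1.4 | 33.0:33.5 1.6 | 36.0:36.6 0.4 | 39.0:39.5 1.9 | 42.0:42.6 1.7 | 45.0:45.5 1.2 | 48.0:48.5 1.2 | 51.0:49.5 -4.5 | 54.0:49.7 -12.0 | 
end 0.05400000000000001 [-13.4  -1.5  16.1] 0.13528430639422503 23.6333
jam False 25.1
```

```bash
cat > e.py <<'E'
from h import *
import pickle
W=R.from_euler('z',.8,degrees=True)
s,c=np.sin(np.radians(35)),np.cos(np.radians(35)); n=W.apply([-s,0,c]); u=W.apply([c,0,s]); G=np.array([.561,.0615,.153])
def orient(a):  # tool x at clockwise angle a (deg) from up-slope
    X=R.from_rotvec(-n*np.radians(a)).apply(u); return R.from_matrix(np.c_[X,np.cross(-n,X),-n]).as_euler('xyz',degrees=True)
if __name__=='__main__':
    manip.reach([.46,0,.33],[180,0,0]); manip.set_gripper(1.0)
    manip.reach(G+n*.055,orient(0)); st=manip.read_state(); im=manip.snapshot('wrist'); pickle.dump(st,open('k2.pkl','wb'))
    cv2.imwrite('pics/k2.png',im)
    print(st['t'],st['eef_pos'],st['joints'].round())
    for t in ('inner_grip','coarse'):
        for d in manip.spot_in('wrist',t)[:2]: print(t,d)
    p=proj('wrist',G+n*.007,st); print('pred top centre',p, 'outer tip plane c',proj('wrist',G-n*.033,st))
    x,y=map(int,p); x0,y0=max(x-65,0),max(y-60,0); cr=im[y0:y0+110,x0:x0+130]; print(x0,y0); cv2.imwrite('pics/k2c.png',cv2.resize(cr,None,fx=5,fy=5,interpolation=2))
    tp=manip.snapshot('top'); cv2.imwrite('pics/top2.png',tp)
E
python3 e.py
```

```text
28.225 [0.5303217  0.06110384 0.19955809] [  6. -23. 136.  -6.  33.  99.]
inner_grip {'extent': [288.6, 200.8, 42.8, 42.4], 'confidence': 0.66}
coarse {'extent': [276.1, 171.2, 69.4, 71.4], 'confidence': 0.7}
pred top centre [316.76927909 214.26614656] outer tip plane c [316.51499261 196.429087  ]
251 154
```

View pics/k2c.png

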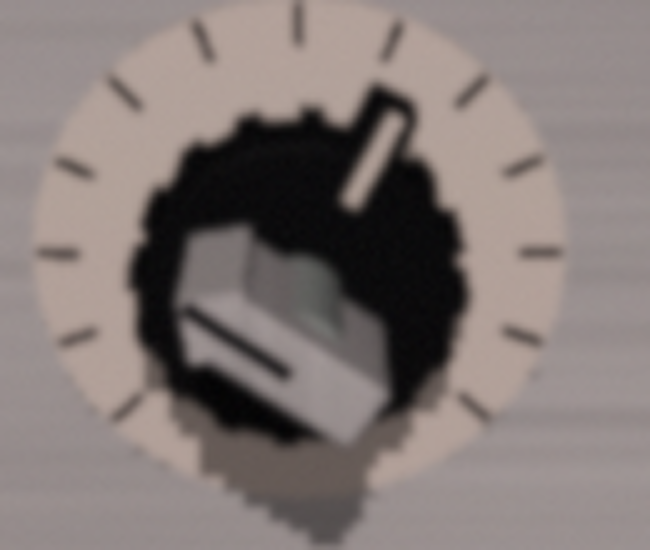

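```bash
cat > f.py <<'E'
from e import *
st=pickle.load(open('k2.pkl','rb')); r=np.cross(u,n)
def on(uv,h,crop=True):
    if crop: uv=(251+(uv[0]-2)/5,154+(uv[1]-2)/5)
    o,d=ray('wrist',uv,st); Q=G+n*h; return (o+d*(((Q-o)@n)/(d@n)))-Q
def ur(v): return np.round([v@r*1e3,v@u*1e3],2)   # right, up mm
def ang(v): return np.degrees(np.arctan2(v@r,v@u))
for nm,a,b,h in (('outer line',(350,200),(398,118),-.033),('inner line',(288,375),(188,312),.007),('inner edge low',(345,440),(205,362),.007),('inner edge up',(388,392),(240,303),.007),('tickLR',(58,253),(541,253),-.04),('tickUp',(298,45),(298,5),-.04)):
    A,B=on(a,h),on(b,h); print(nm,ur(A),ur(B),ang(B-A))
A=on((299,253),-.04); print('dial centre',ur(A))
A=on((368,418),.007); d=on((188,312),.007)-on((288,375),.007); d/=np.linalg.norm(d); print('inner axis',ur(A+d*.013))
print('outer nib end',ur(on((395,92),-.033)))
o=on((299,290),-.024);print('outer disc', ur(on((140,280),-.024)),ur(on((465,280),-.024)),ur(on((300,110),-.024)))
E
python3 f.py
```

```text
outer line [3.37 2.46] [11.07 16.46] 28.836725448533986
inner line [ -6.17 -11.15] [-20.38  -1.35] -55.40480847104374
inner edge low [  2.13 -21.56] [-18.13  -9.11] -58.4322826881295
inner edge up [  8.33 -13.83] [-12.94   0.04] -56.875817172817726
tickLR [-46.57  -9.39] [36.31 -9.35] 89.9708330200224
tickUp [-5.21 26.96] [-5.18 33.61] 0.23659811459407376
dial centre [-5.19 -9.37]
inner axis [ -5.23 -10.62]
outer nib end [10.52 20.8 ]
outer disc [-30.75  -8.25] [21.91 -8.22] [-4.7  20.18]
```

```bash
python3 -c "
import cv2
a=cv2.imread('pics/top2.png')[170:280,320:460]; cv2.imwrite('pics/top2c.png',cv2.resize(a,None,fx=4,fy=4,interpolation=2))"
```

```text
(no output)
```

View pics/top2c.png

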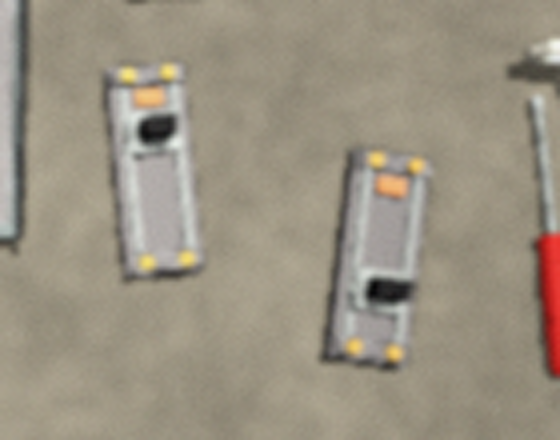

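```bash
cat > g.py <<'E'
from e import *
r=np.cross(u,n); G2=G-.010*u-.0052*r
manip.reach(G2+n*.055,orient(180)); st=manip.read_state(); im=manip.snapshot('wrist'); pickle.dump(st,open('k3.pkl','wb'))
p=proj('wrist',G2+n*.007,st); x,y=map(int,p); x0,y0=max(x-65,0),max(y-60,0); cr=im[y0:y0+110,x0:x0+130]; print(x0,y0,p,st['t']); cv2.imwrite('pics/k3c.png',cv2.resize(cr,None,fx=5,fy=5,interpolation=2))
E
python3 g.py
```

```text
246 151 [311.81529767 211.35348124] 31.05
```

View pics/k3c.png

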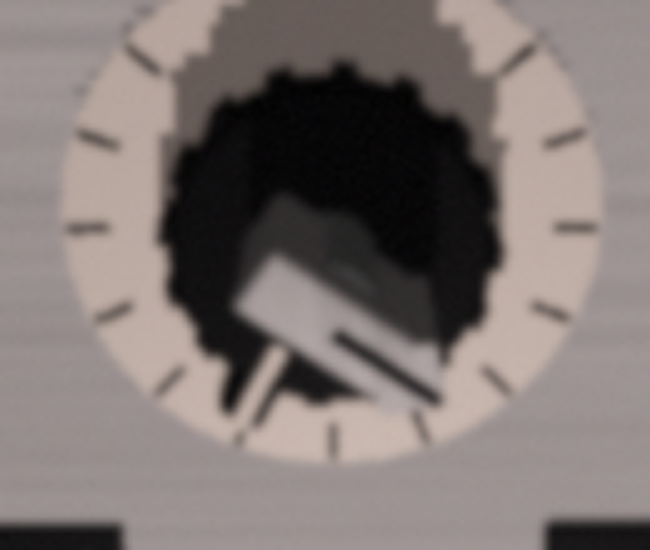

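```bash
cat > k.py <<'E'
from e import *
r=np.cross(u,n); V=[(pickle.load(open('k2.pkl','rb')),251,154),(pickle.load(open('k3.pkl','rb')),246,151)]
def tri(*px):
    A=np.zeros((3,3));b=np.zeros(3)
    for (st,x0,y0),q in zip(V,px):
        o,d=ray('wrist',(x0+(q[0]-2)/5,y0+(q[1]-2)/5),st); d/=np.linalg.norm(d); M=np.eye(3)-np.outer(d,d); A+=M;b+=M@o
    p=np.linalg.solve(A,b)-G; return np.array([p@r,p@u,p@n])*1e3
ang=lambda v:np.degrees(np.arctan2(v[0],v[1]))
dc=tri((299,253),(331.5,228)); print('dial',dc)
i0=tri((288,375),(335,335)); i1=tri((188,312),(440,402)); print('line',i0,i1,ang(i1-i0))
be=tri((368,418),(255,282)); d=i1-i0; d[2]=0; d/=np.linalg.norm(d); print('axis at top',be+13*d, be)
o0=tri((350,200),(285,350)); o1=tri((398,118),(238,438)); print('outer',o0,o1,ang(o1-o0),ang(o1-dc))
E
python3 k.py
```

```text
dial [ -3.23996776  -7.76759734 -33.40489676]
line [-4.14630848 -8.44774453 14.7287467 ] [-18.25160643   1.26659061  15.45617034] -55.44477015922061
axis at top [-3.754273   -8.31588874 13.3636157 ] [  6.95226469 -15.68949373  13.3636157 ]
outer [  4.47749483   7.02159522 -16.64253707] [ 11.7984752   20.96492972 -13.56897384] 27.701823564772837 27.62730703135513
```

```bash
cat > m.py <<'E'
from e import *
r=np.cross(u,n); Gr=G+n*.0072-u*.0080-r*.0036; T=Gr-n*.017; a0=-56
if __name__=='__main__':
    sh=lambda l:(lambda s:print(l,round(s['t'],1),s['wrist_force'].round(1),s['torque'].round(2),round(s['grip_width'],3),s['joints'][5].round(1),((s['eef_pos']-T)*1e3).round(1)))(manip.read_state())
    manip.reach(T+n*.07,orient(a0)); sh('pre'); manip.line_to(T,max_speed=.05); sh('down')
    manip.set_gripper(0.25); sh('.25'); manip.set_gripper(0.0); sh('shut')
E
python3 m.py
```

```text
pre 33.0 [ 0.6  0.9 -0.4] [-0.04  0.25  0.01] 1.003 44.2 [-40.1  -0.5  57.3]
down 34.5 [ 0.2 -0.9  0. ] [-0.08  0.26  0.04] 0.999 45.5 [0.1 0.  0.4]
.25 35.1 [ 0.1  0.3 -0.2] [0.03 0.34 0.04] 0.251 45.5 [-0. -0. -0.]
shut 35.5 [-0.3  0.  -0.6] [0.02 0.3  0.04] -0.0 45.5 [ 0. -0.  0.]
```

```bash
python3 - <<'E'
from m import *
im=manip.snapshot('wrist'); sc=manip.snapshot('scene')
a=cv2.resize(sc[170:300,260:420],(800,600),interpolation=2)[:, :]
cv2.imwrite('pics/miss.png',np.vstack([cv2.resize(im[100:400,120:520],(400,300)),cv2.resize(sc[170:290,270:430],(400,300),interpolation=2)]))
print(proj('wrist',T), proj('wrist',Gr+n*.007),proj('scene',Gr),proj('scene',Gr-n*.024))
E
```

```text
[315.32128497 245.25400088] [315.42832743 267.13206355] [353.46995482 205.41271177] [352.13882835 213.45822305]
```

View pics/miss.png

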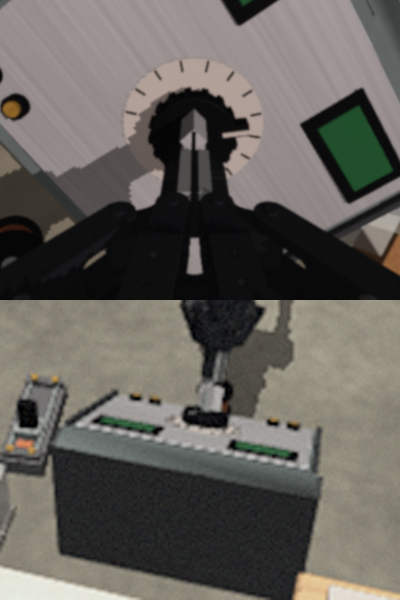

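```bash
python3 - <<'E'
from m import *
st=manip.read_state(); print(st['finger_force'],st['grip_width'],st['t'])
im=manip.snapshot('wrist'); cv2.imwrite('pics/m2.png',cv2.resize(im[180:330,215:415],None,fx=4,fy=4,interpolation=2))
for h in (-.024,-.019,0,.007): print(h,[proj('wrist',Gr+n*h+x*R.from_euler('xyz',st['ee_rot'],degrees=True).as_matrix()[:,0]).round() for x in (-.013,0,.02)])
E
```

```text
0.0 -0.0034147813645849898 35.5833
-0.024 [array([315., 259.]), array([315., 240.]), array([315., 208.])]
-0.019 [array([315., 264.]), array([315., 244.]), array([315., 211.])]
0 [array([315., 282.]), array([315., 260.]), array([315., 225.])]
0.007 [array([315., 289.]), array([316., 267.]), array([316., 231.])]
```

View pics/m2.png

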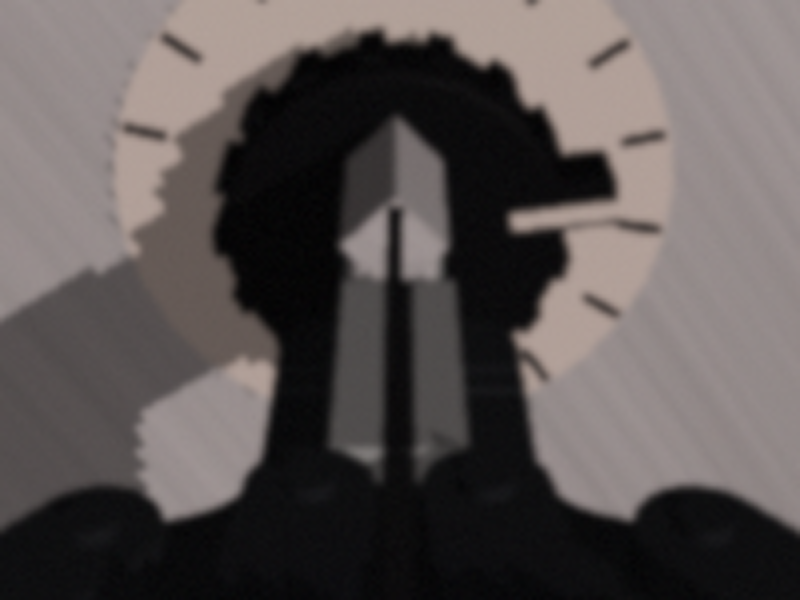

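```bash
cat > p.py <<'E'
from m import *
sh=lambda l:(lambda s:print(l,round(s['t'],1),s['wrist_force'].round(1),s['torque'].round(2),round(s['grip_width'],3),round(s['finger_force'],1),s['joints'][5].round(1)))(manip.read_state())
manip.set_gripper(0.5)
for k in (.008,.015,.021):
    manip.line_to(T-n*k,max_speed=.05); sh(k)
    if np.linalg.norm(manip.read_state()['wrist_force'])>6: raise SystemExit('contact')
manip.set_gripper(0.0); sh('shut')
im=manip.snapshot('wrist'); cv2.imwrite('pics/p1.png',cv2.resize(im[180:330,215:415],None,fx=3,fy=3,interpolation=2))
E
python3 p.py
```

```text
0.008 36.4 [ 0.2 -0.2 -0.5] [0.07 0.29 0.01] 0.5 0.0 45.7
0.015 36.7 [ 0.1  0.2 -0.7] [0.02 0.29 0.02] 0.5 0.0 45.9
0.021 37.0 [ 0.1  0.4 -0.8] [-0.02  0.37 -0.02] 0.498 0.0 46.2
shut 37.4 [-5.   2.4  3.4] [0.29 0.58 0.16] 0.113 58.6 46.2
```

```bash
cat > q.py <<'E'
from m import *
sh=lambda l:(lambda s:print(l,round(s['t'],1),s['wrist_force'].round(1),s['torque'].round(2),round(s['grip_width'],3),s['joints'][5].round(1),((s['eef_pos']-T+n*.021)*1e3).round(1)))(manip.read_state())
q=np.array(manip.solve_ik(T-n*.021,orient(a0)))
for a in (-35,-10,15,27.7):
    g=q.copy(); g[5]=q[5]+a-a0; manip.goto_joints(g); sh(a)
    if np.linalg.norm(manip.read_state()['wrist_force'])>25: raise SystemExit('force')
manip.hold(.2)
st=manip.read_state(); im=manip.snapshot('wrist'); print(R.from_matrix(R.from_euler('xyz',orient(27.7),degrees=True).as_matrix().T@R.from_euler('xyz',st['ee_rot'],degrees=True).as_matrix()).as_rotvec(degrees=True))
manip.set_gripper(0.5); sh('open'); manip.line_to(T+n*.036,max_speed=.1)
manip.set_gripper(1.0); manip.reach(T+n*.072,orient(0)) 
st=manip.read_state(); im=manip.snapshot('wrist'); pickle.dump(st,open('k4.pkl','wb')); p=proj('wrist',Gr+n*.007); x0,y0=int(p[0])-65,int(p[1])-60; print(x0,y0,st['t'],st['wrist_force'].round(1))
cv2.imwrite('pics/k4c.png',cv2.resize(im[y0:y0+110,x0:x0+130],None,fx=5,fy=5,interpolation=2))
E
python3 q.py
```

```text
-35 37.9 [-5.6  0.9  4.8] [0.08 0.67 0.04] 0.113 67.0 [-0.4  0.   0. ]
-10 38.4 [-6.  -2.5  4. ] [-0.22  0.61 -0.17] 0.112 92.0 [-0.3 -0.3  0.1]
15 38.9 [-5.1 -4.8  5.6] [-0.5   0.61 -0.33] 0.111 117.0 [-0.3 -0.7  0.1]
27.7 39.2 [-5.8 -5.2  5.8] [-0.66  0.62 -0.41] 0.11 129.7 [-0.4 -0.9  0. ]
[-0.08522748 -0.00986911 -0.19575758]
open 39.9 [ 0.2 -0.7 -0.4] [ 0.04  0.28 -0.04] 0.5 129.8 [0.1 0.1 0. ]
251 152 41.6167 [-0.1  0.7  0.1]
```

View pics/k4c.png

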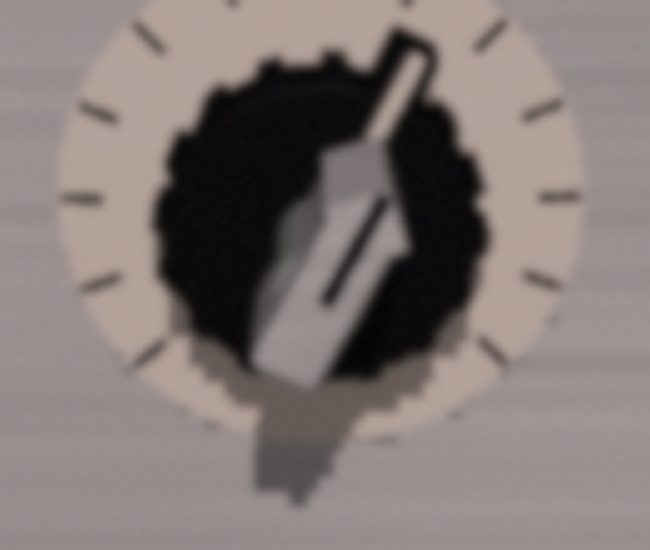

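```bash
cat > s.py <<'E'
from m import *
def fit(png,st,x0,y0,items):
    g=cv2.cvtColor(cv2.imread(png),cv2.COLOR_BGR2GRAY)
    for nm,box,bright,h in items:
        M=np.zeros_like(g); cv2.fillPoly(M,[np.array(box)],1)
        m=(M>0)&((g>110) if bright else (g<75)); P=np.argwhere(m)[:,::-1].astype(float)
        W=[]
        for uv in P[::5]:
            o,d=ray('wrist',(x0+(uv[0]-2)/5,y0+(uv[1]-2)/5),st); Q=Gr+n*h; v=o+d*(((Q-o)@n)/(d@n))-Q; W.append([v@r,v@u])
        W=np.array(W); c=W.mean(0); v=np.linalg.svd(W-c,full_matrices=False)[2][0]; v*=np.sign(v[1]) or 1
        print(png,nm,len(P),P.mean(0).round(),(c*1e3).round(2),np.degrees(np.arctan2(v[0],v[1])).round(2))
k2=pickle.load(open('k2.pkl','rb'));k3=pickle.load(open('k3.pkl','rb'));k4=pickle.load(open('k4.pkl','rb'))
fit('pics/k4c.png',k4,251,152,[('outer',[(360,132),(408,42),(432,55),(392,136),(384,137)],1,-.033),('inner',[(320,290),(370,200),(395,195),(398,215),(345,305),(320,312)],0,.007)])
fit('pics/k2c.png',k2,251,154,[('outer',[(335,200),(385,110),(410,118),(362,218)],1,-.033),('inner',[(190,302),(295,365),(295,382),(280,382),(190,326)],0,.007)])
fit('pics/k3c.png',k3,246,151,[('outer',[(290,350),(265,345),(225,430),(248,432)],1,-.033)])
E
python3 s.py
```

```text
pics/k4c.png outer 1585 [397.  96.] [10.86 20.41] 27.16
pics/k4c.png inner 1261 [356. 249.] [3.56 8.48] 28.33
pics/k2c.png outer 1743 [373. 160.] [10.4  19.55] 27.04
pics/k2c.png inner 1252 [238. 343.] [-9.27  4.93] -54.81
pics/k3c.png outer 1902 [257. 391.] [14.62 25.52] 27.4
```

```bash
python3 -c "
from m import *
manip.line_to(T+n*.15); print(manip.read_state()['wrist_force'].round(1)); print(manip.close_job())"
```

```text
[ 0.2 -0.4 -0.1]
the job is handed in; nothing more can be done
None
```

The job is handed in. The left link runs freely and is fully closed. The right link jammed at about 19 mm and is pulled back fully open. The inner knob was turned clockwise to within about 1° of the outer pointer, which stayed where it was.

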